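Square up the amber lens carrier against its alignment bar

ROBOT

A 7-joint arm with a two-finger parallel gripper is mounted at the origin on the work surface. World frame = base frame: x ahead of the robot, y to its left, z up, the work surface at z = 0. Lengths are in m, angles in rad, forces in N, time in s.
With the tool pointing down it reaches from about 0.425 to 0.925 m from the base axis. Payload 6.8 kg.
Tool frame: the origin (TCP) lies at the centre of the arm's flange, where the gripper is bolted on; the fingertips stand 173 mm ahead of it and the grasp point (between the pads) lies 155 mm ahead of it; x points along the fingers, z is the direction in which the jaws open and shut, and the axes are right-handed (so a half turn about x gives the same grasp; the last joint's range is limited). The gripper opens to 85 mm and grips with 20 to 120 N. Pads are 22 mm wide; open, the fingers measure 114 mm over their backs; the gripper's body (76 mm by 85 mm) begins 54 mm behind the grasp point. The pads swing forward as they close: fully open they stand 13 mm farther back than shut.
Start: joints at [-1.232, 0.477, 0.022, 1.555, -0.011, 1.109, -0.083], TCP at [0.292, 0.609, 0.405] pointing down, gripper open.
Joint ranges: [-2.96, 2.96], [-0.34, 2.1], [-1.41, 1.46], [0.24, 2.44], [-1.37, 4.51], [0.17, 1.92], [-2.96, 2.96]. Speed limits (rad/s): [2.39, 2.39, 3.14, 3.14, 3.14, 3.14, 3.14].

INTERFACE

Orientations are given as a 3x3 rotation matrix whose columns are the frame's x, y, z axes.
In Python, from plant import r gives the robot as it stands.
- The arm moves only by the shell command python3 -m handwheel 'ROWS' [FORCE]. ROWS is JSON, a list of rows, each a list of 5 numbers: the shift along the tool's x, y, z in mm, then the turn about the tool's x in rad, then the opening, from -1 (shut) to 1 (fully open), so that 0 is half open. In form: [[tx, ty, tz, twist, fingers], ...]. A call has 1 to 20 rows; each row is the pose to reach, as a shift and turn from the pose measured when the call began, along the tool's axes at that moment; what a row does not reach only later rows make up. A row lasts 1/8 s, in which the tool goes at most 62.5 mm and 10.7 degrees, less where a joint would pass 70% of its speed; a pose out of reach is approached as far as the arm can. A call with a gripper value outside its range is refused whole. The fingers move at their own pace and stop on an object; FORCE is the grip in N (left out, the last holds). Time passes only in rows, so rows that repeat a pose let the fingers close. It gives the time, the measured TCP pose, the force and the opening at its end, in the units of the state.
- r.read_state(): the state, without advancing time (a new reading comes with each control period).
- r.snapshot(name): name is "scene" or "top" or "wrist"; returns a dict with "color" (384x512x3 uint8, red, green, blue), "z_map" (384x512 float32, m along the optical axis (not along the pixel's ray), 0 where there is no reading), "fx", "fy", "cx", "cy" (pixels), "k1" (the pictures are not rectified: a ray, as slopes to the right and down, at radius r is drawn at 1 + k1 r^2 times it, then the intrinsics apply), "R" (3x3) and "t" (3): a world point X has camera coordinates R X + t. Camera axes: x right, y down, z forward; pixel columns grow to the right and rows downward; lengths in m; the calibration is good to about 2 mm. A picture is of the moment at which its call begins.
- r.sign_off(): hands the job in, once; it reports no verdict.
The state is a dict: "time_s": time; "joint_positions": joint angles; "qd": joint speeds; "effort": joint torques, N m; "tool_pos": TCP position; "eef_rot": TCP orientation; "force": force on the tool from outside, world axes, zero at the start; "ft_torque": the same for the moment, N m; "finger_gap": finger opening in m.
Only numpy, scipy, OpenCV 4.12 (cv2) and the standard library are available. Lean on these libraries where they do the work, as an engineer would, in place of code of your own. Each camera call takes 0.05 s, during which the arm holds its last target.

TASK

Two lens jigs stand on the bench. Turn the round carrier with the amber lens by the black finger post on it until its flat edge lies against the brass alignment bar of that jig, then let go. Leave the carrier with the green lens as it is.

Things in the scene. Friction and masses are not known exactly. Their poses are not given: they have to be found in the camera images.
- amber_post (a point): Black upright finger post on the amber lens's carrier: 12 mm diameter, 36 to 64 mm above the bench. Point: on its axis, half-way up. It turns with the carrier on a circle of 39 mm radius, opposite the flat; about 1 N here turns the carrier. x axis: towards the carrier's turning axis and flat; z up.
- amber_flat (a point): Middle of the 60 mm flat of the amber lens's carrier, an aluminium disc, diameter 100 mm, 28 to 36 mm above the bench; its lens (53 mm wide) stands 6 mm proud. x axis: square to the flat, outward; the fixed upright turning axis lies 40 mm along -x; z up. It turns either way, stays as left, cannot shift or lift. Starts 43 to 86 deg anticlockwise (seen from above) of facing the bar.
- amber_bar_face (a point): Brass bar of the amber lens's jig, 90 mm long, 24 to 40 mm above the bench, at the jig's far edge. Point: middle of its face towards the carrier. x axis: square to the face, away from the carrier's axis; z up. It slides only along x: a spring (about 1 N) keeps it on the carrier's rim, 50 mm from the axis, and brings it in to 40 mm when the flat faces it. Jig base: fixed, 165 x 130 x 12 mm.
- green_post (a point): Finger post of the other, equal jig, with the green lens, to be left alone. Point and axes as for amber_post.
Mind the look-alikes: they are no part of the job. What is shaped like the part that bears amber_post but blue or red is not meant.

How it is judged:
By the outcome, as a careful person would: the job done as asked, in the order asked, and still so for the second after the job is handed in, with the robot touching nothing.
It also fails if it takes over 32 s, if anything falls off the work surface, if the arm or the gripper's body presses on something with over 40 N, if the wrist force passes 120 N, or if a joint passes its speed limit or range.

## Working session

There is one attempt and no reset: what is moved stays moved. The work goes in short steps, Python scripts to look and compute and a shell command to move; the robot and the scene stay as the last step left them, time stands still between calls to the robot, and variables do not carry over. Pictures are saved under pics/ and viewed, and the job is handed in when it is done.

```bash
ls; mkdir -p pics
cat > h.py <<'E'
import numpy as np, cv2, pickle
from plant import r
def snap(n,tag):
    s=r.snapshot(n); pickle.dump(s,open(f'pics/{tag}.pkl','wb'))
    cv2.imwrite(f'pics/{tag}.png',cv2.cvtColor(s['color'],cv2.COLOR_RGB2BGR)); return s
def load(tag): return pickle.load(open(f'pics/{tag}.pkl','rb'))
def ray(s,u,v):
    K=np.array([[s['fx'],0,s['cx']],[0,s['fy'],s['cy']],[0,0,1.]])
    p=cv2.undistortPoints(np.array([[[u,v]]],float),K,np.array([s['k1'],0,0,0.]))[0,0]
    R=np.array(s['R']);t=np.array(s['t']); return -R.T@t, R.T@np.array([p[0],p[1],1.])
def onz(s,u,v,z):
    o,d=ray(s,u,v); return o+d*(z-o[2])/d[2]
def depthpt(s,u,v):
    o,d=ray(s,u,v); return o+d*s['z_map'][int(round(v)),int(round(u))]
def proj(s,X):
    c=np.array(s['R'])@np.array(X)+np.array(s['t']); a=c[:2]/c[2]; a=a*(1+s['k1']*(a@a))
    return a[0]*s['fx']+s['cx'],a[1]*s['fy']+s['cy']
E
python3 - <<'E'
from h import *
st=r.read_state(); print({k:np.round(v,3).tolist() for k,v in st.items()})
for n in("scene","top","wrist"):
    s=snap(n,n+'0'); print(n,s['fx'],s['k1'],(-np.array(s['R']).T@s['t']).round(3))
E
```

```text
pics
{'time_s': 0.0, 'joint_positions': [-1.232, 0.478, 0.022, 1.556, -0.011, 1.109, -0.083], 'qd': [-0.001, 0.0, -0.0, 0.001, 0.0, -0.001, -0.0], 'effort': [0.0, -59.646, 1.608, -28.12, 0.012, 0.01, -0.0], 'tool_pos': [0.292, 0.608, 0.404], 'eef_rot': [[-0.001, -0.902, 0.432], [-0.002, 0.432, 0.902], [-1.0, -0.0, -0.002]], 'force': [-1.101, -0.847, -0.009], 'ft_torque': [-0.006, 0.043, -0.003], 'finger_gap': 0.085}
scene 422.08002409629336 0.042871272589436675 [ 0.967 -0.398  0.925]
top 422.78473188974465 0.002987279388824357 [0.302 0.166 1.178]
wrist 309.4011677390987 -0.032937504019583064 [0.217 0.645 0.372]
```

View pics/top0.png

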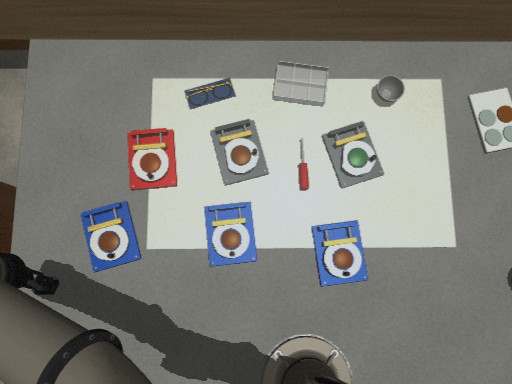

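View pics/scene0.png

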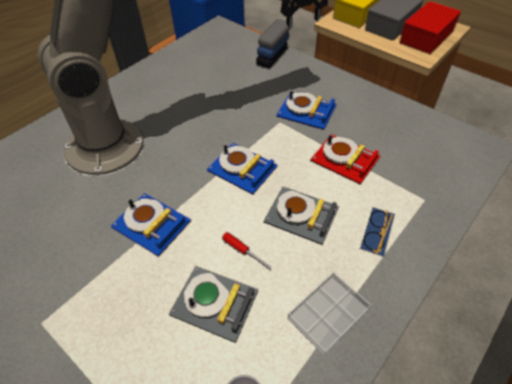

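View pics/wrist0.png

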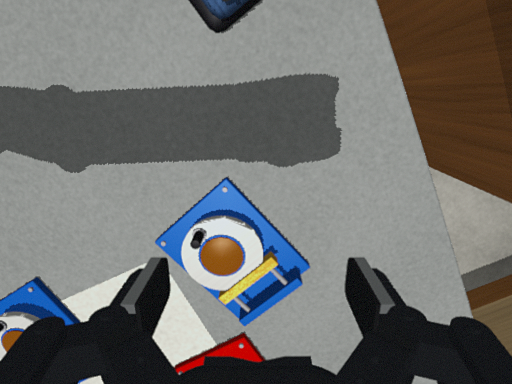

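The jigs with amber lenses in the top view are grey (241,155), red (151,162), and blue (109,242), (231,240) and (343,258). The grey one with the green lens is at (358,157). Only grey (241,155) fits, since red and blue carriers' jigs are excluded. I'll confirm it with an enlarged crop.

Run:
```python
from h import *
s=load('top0'); im=cv2.cvtColor(s['color'],cv2.COLOR_RGB2BGR)
c=cv2.resize(im[112:192,200:280],(560,560),interpolation=cv2.INTER_CUBIC)
cv2.imwrite('pics/crop0.png',c)
hsv=cv2.cvtColor(s['color'],cv2.COLOR_RGB2HSV)
x0,y0=200,112; H=hsv[112:192,200:280]
def cen(m,tag):
    n,l,st,ce=cv2.connectedComponentsWithStats(m.astype(np.uint8))
    for i in range(1,n):
        if st[i,4]>12: print(tag,st[i],ce[i].round(1)+[x0,y0])
cen((H[...,2]<45),'black'); cen((H[...,0]>20)&(H[...,0]<32)&(H[...,1]>120)&(H[...,2]>100),'yellow')
cen((H[...,0]<18)&(H[...,1]>120)&(H[...,2]>70),'amber'); 
for u,v in((253,153),(254,152),(241,155),(248,150),(236,136)): print(u,v,s['z_map'][v,u],depthpt(s,u,v).round(4))
```

```text
yellow [20 19 31 11 94] [235.5 135.6]
amber [ 33  34  17  18 230] [240.7 154.4]
253 153 1.1650177 [0.6078 0.1364 0.0493]
254 152 1.1495534 [0.6064 0.1341 0.0648]
241 155 1.1675473 [0.6032 0.1695 0.0451]
248 150 1.1735513 [0.6183 0.1501 0.0421]
236 136 1.1826113 [0.6595 0.1834 0.0394]
```

View pics/crop0.png

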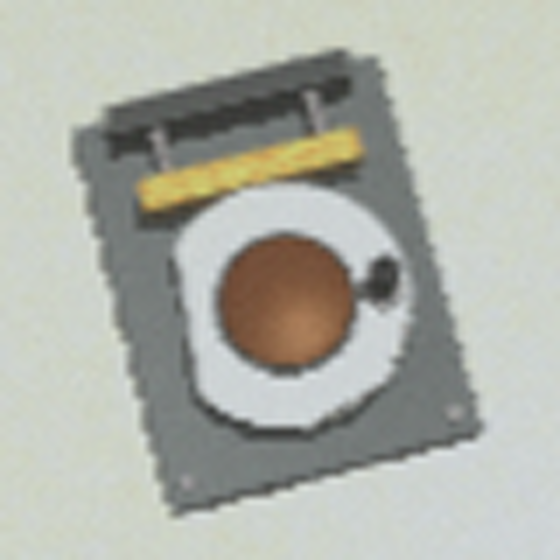

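The crop confirms it: grey jig, amber lens, black post at crop (382,278), which is pixel (254.6,151.7). The flat is on the left side and the brass bar is at top, riding on the rim. Next I'll measure the geometry.

Run:
```python
from h import *
s=load('top0'); hsv=cv2.cvtColor(s['color'],cv2.COLOR_RGB2HSV)
# lens axis
m=np.zeros(hsv.shape[:2],bool); m[112:192,200:280]=True
am=m&(hsv[...,0]<18)&(hsv[...,1]>120)&(hsv[...,2]>70)
v,u=np.nonzero(am); A=onz(s,u.mean(),v.mean(),.040); print('axis',A, 'lens w',np.ptp(u))
# post: dark pixels high z
blk=[]
for vv in range(140,165):
  for uu in range(246,264):
    if hsv[vv,uu,2]<80:
      p=depthpt(s,uu,vv)
      if p[2]>.040: blk.append((uu,vv,p[2]))
blk=np.array(blk);print(blk.round(3).tolist())
t=blk[blk[:,2]>.058]; P=onz(s,t[:,0].mean(),t[:,1].mean(),.064); print('post',P,'radius',np.linalg.norm((P-A)[:2]))
ye=m&(hsv[...,0]>18)&(hsv[...,0]<34)&(hsv[...,1]>110)&(hsv[...,2]>90)
v,u=np.nonzero(ye); pts=np.array([onz(s,a,b,.04)[:2] for a,b in zip(u,v)])
rc=cv2.minAreaRect((pts*1000).astype(np.float32)); print('bar rect',rc)
B=pts.mean(0); w,V=np.linalg.eigh(np.cov(pts.T)); n=V[:,0]; n*=np.sign(n@(B-A[:2])); print('bar dist',(B-A[:2])@n,'normal deg',np.degrees(np.arctan2(n[1],n[0])), 'A->B',np.degrees(np.arctan2(*(B-A[:2])[::-1])))
pa=np.degrees(np.arctan2(*(P-A)[:2][::-1])); print('post ang',pa)
# jig base dark grey outline
g=m&(hsv[...,1]<45)&(hsv[...,2]<150); g=cv2.morphologyEx(g.astype(np.uint8),cv2.MORPH_CLOSE,np.ones((9,9)))
c=max(cv2.findContours(g,0,2)[0],key=cv2.contourArea)
pp=np.array([onz(s,*q[0],.012)[:2]*1000 for q in c],np.float32); print('jig',cv2.minAreaRect(pp))
# flat: bright pixels
wh=m&(hsv[...,2]>185)
```

```text
axis [0.60618028 0.1704145  0.04      ] lens w 16
[[254.0, 149.0, 0.062], [255.0, 149.0, 0.061], [254.0, 150.0, 0.063], [255.0, 150.0, 0.063], [254.0, 151.0, 0.067], [255.0, 151.0, 0.062], [256.0, 151.0, 0.063], [253.0, 152.0, 0.062], [254.0, 152.0, 0.065], [255.0, 152.0, 0.063], [253.0, 153.0, 0.049], [254.0, 153.0, 0.054], [255.0, 153.0, 0.056], [254.0, 154.0, 0.044]]
post [0.61022202 0.13266895 0.064     ] radius 0.03796132062539796
bar rect ((659.33984375, 186.05470275878906), (12.668840408325195, 88.4179458618164), 14.645211219787598)
bar dist 0.05579082823225979 normal deg 14.912817506128098 A->B 15.96925837614567
post ang -83.88814184428428
jig ((623.8439331054688, 176.8877716064453), (173.36387634277344, 131.2601318359375), 14.920916557312012)
```

All measurements agree with the description: post radius 38 mm, bar centre 56 mm from the axis, bar normal 14.9°, and the carrier 81° anticlockwise of facing the bar. Now I'll work out the approach in tool axes.

Run:
```python
from h import *
st=r.read_state(); R=np.array(st['eef_rot']); p=np.array(st['tool_pos'])
A=np.array([.6062,.1704]); a=np.radians(-83.9)
T=np.r_[A+.039*np.array([np.cos(a),np.sin(a)]),.300]
print(T, 'shift mm',(R.T@(T-p)*1000).round(1)); zy=np.degrees(np.arctan2(R[1,2],R[0,2])); print('z yaw',zy,'twist rad',np.radians(zy-6.1))
```

```text
[0.6103443  0.13162082 0.3       ] shift mm [ 104.4 -493.5 -292.2]
z yaw 64.3993174467869 twist rad 1.0175150411118055
```

```bash
python3 -m handwheel '[[0,-40,-24,0.08,0.5],[0,-85,-50,0.17,0],[5,-130,-77,0.27,-0.3],[10,-175,-104,0.36,-0.3],[20,-220,-130,0.46,-0.3],[30,-265,-157,0.55,-0.3],[40,-310,-184,0.65,-0.3],[50,-355,-210,0.74,-0.3],[60,-400,-237,0.83,-0.3],[70,-440,-260,0.91,-0.3],[85,-470,-278,0.97,-0.3],[104,-493,-292,1.017,-0.3],[104,-493,-292,1.017,-0.3],[104,-493,-292,1.017,-0.3]]' 20
python3 - <<'E'
from h import *
st=r.read_state(); print(st['time_s'],st['tool_pos'],np.round(st['eef_rot'],3),st['finger_gap'],np.round(st['joint_positions'],2))
snap('wrist','wrist1')
E
```

```text
time_s: 1.9
tool_pos: [0.6097, 0.133, 0.3005]
eef_rot: [[-0.001, -0.108, 0.994], [-0.001, 0.994, 0.108], [-1.0, -0.001, -0.001]]
force: [0.1, 0.9, -0.3]
finger_gap: 0.0299
1.9 [0.60970866 0.13298061 0.30047127] [[-0.001 -0.108  0.994]
 [-0.001  0.994  0.108]
 [-1.    -0.001 -0.001]] 0.02994899522665483 [-0.57  0.53  0.35  1.79 -0.23  0.86 -0.01]
```

View pics/wrist1.png

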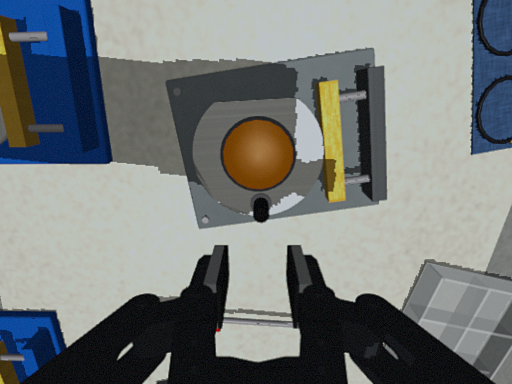

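The wrist view shows the amber lens at (258,154), the post top near (261,203), the bar at (331,140), and the fingers straddling the post's line. I'll cross-check the positions from this view.

Run:
```python
from h import *
s=load('wrist1'); hsv=cv2.cvtColor(s['color'],cv2.COLOR_RGB2HSV)
am=np.zeros(hsv.shape[:2],bool); am[100:205,200:310]=1
am&=(hsv[...,0]<20)&(hsv[...,1]>130)&(hsv[...,2]>60)
v,u=np.nonzero(am); c=(np.array([u.min()+u.max(),v.min()+v.max()])/2); print('lens px',c,np.ptp(u),np.ptp(v)); A=onz(s,*c,.038);print('axis',A,'w',np.linalg.norm(onz(s,u.min(),c[1],.038)-onz(s,u.max(),c[1],.038)))
L=[]
for vv in range(190,225):
  for uu in range(248,275):
    if hsv[vv,uu,2]<45:
      q=depthpt(s,uu,vv); L.append((uu,vv,*q))
L=np.array(L); t=L[L[:,4]>.060]; print(len(L),len(t),L[:,4].max(),t[:,:2].mean(0),t[:,2:].mean(0))
P=onz(s,*t[:,:2].mean(0),.064); print('post',P,np.linalg.norm((P-A)[:2]),np.degrees(np.arctan2(*(P-A)[:2][::-1])))
ye=np.zeros(hsv.shape[:2],bool); ye[60:220,300:350]=1
ye&=(hsv[...,0]>18)&(hsv[...,0]<34)&(hsv[...,1]>110)&(hsv[...,2]>60)
v,u=np.nonzero(ye); q=np.array([onz(s,a,b,.04)[:2]*1000 for a,b in zip(u,v)],np.float32); print(cv2.minAreaRect(q))
```

```text
lens px [257.5 154. ] 69 70
axis [0.60489233 0.17175763 0.038     ] w 0.051893953736519054
323 176 0.2685852995677262 [260.63636364 213.90909091] [0.61125032 0.13459091 0.06519384]
post [0.61129079 0.13420457 0.064     ] 0.03809426561247778 -80.33054648785685
((658.3158569335938, 185.38519287109375), (16.02906036376953, 89.98724365234375), 14.837281227111816)
```

```bash
python3 -m handwheel '[[30,0,1,0,-0.3],[60,0,1,0,-0.3],[78,-0.5,1,0,-0.3],[78,-0.5,1,0,-0.3],[78,-0.5,1,0,-0.3],[78,-0.5,1,0,-0.8],[78,-0.5,1,0,-0.8],[78,-0.5,1,0,-0.8],[78,-0.5,1,0,-0.8]]' 20
python3 - <<'E'
from h import *
snap('wrist','wrist2')
E
```

```text
time_s: 3.08
tool_pos: [0.6113, 0.1331, 0.224]
eef_rot: [[0.002, -0.109, 0.994], [0.0, 0.994, 0.109], [-1.0, 0.0, 0.002]]
force: [-0.8, -0.6, 6.2]
finger_gap: 0.0106
```

View pics/wrist2.png

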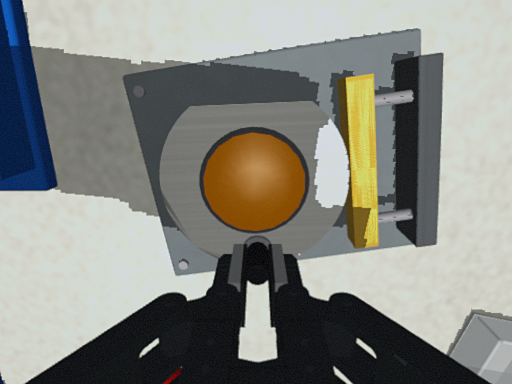

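Run:
```python
from h import *
s=snap('wrist','wrist3')
im=cv2.cvtColor(s['color'],cv2.COLOR_RGB2BGR)[220:340,190:330]
im=np.clip(im.astype(float)*2.2,0,255).astype(np.uint8)
cv2.imwrite('pics/crop3.png',cv2.resize(im,None,fx=5,fy=5,interpolation=cv2.INTER_CUBIC))
st=r.read_state();print(st['finger_gap'],st['force'],st['ft_torque'],st['tool_pos'])
for u,v in((258,245),(258,255),(258,265),(258,275),(240,255),(277,255),(240,275),(277,275)): print(u,v,depthpt(s,u,v).round(4))
```

```text
0.010719142995814349 [-0.50310866  0.2258442   6.37426521] [-0.03825574  0.16615794  0.01904544] [0.61127093 0.13310603 0.22394695]
258 245 [0.6109 0.1384 0.0428]
258 255 [0.6109 0.1385 0.0537]
258 265 [0.6109 0.1378 0.0622]
258 275 [0.6116 0.1322 0.062 ]
240 255 [0.6019 0.1434 0.0642]
277 255 [0.6191 0.1452 0.064 ]
240 275 [0.6027 0.1431 0.0803]
277 275 [0.618  0.1454 0.0814]
```

View pics/crop3.png

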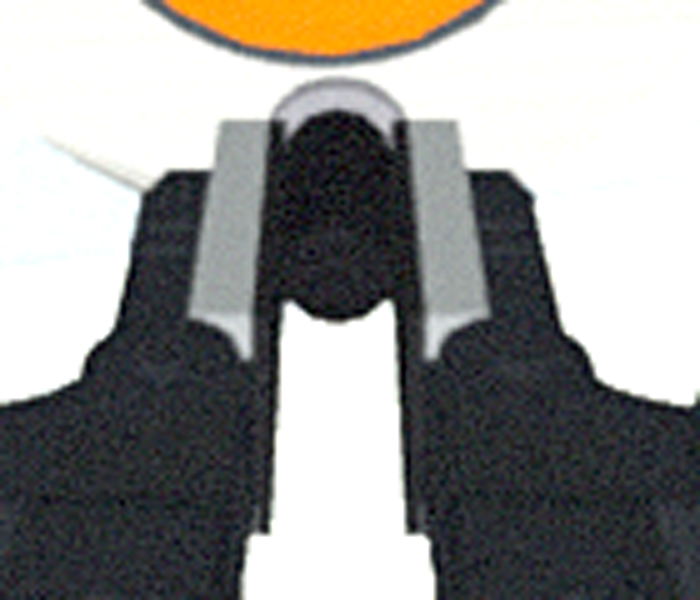

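The post sits well between the pads and is gripped. Next I'll compute the arc.

Run:
```python
from h import *
st=r.read_state(); R=np.array(st['eef_rot']); A=np.array([.6055,.171])
P=lambda d: np.r_[A+.039*np.array([np.cos(np.radians(d)),np.sin(np.radians(d))]),0]
for k in range(1,11):
    d=8.36*k; print(np.round(R.T@(P(-81.5-d)-P(-81.5))*1000,1), round(np.radians(d),3))
```

```text
[-0.   0.2 -5.7] 0.146
[ -0.    1.2 -11.3] 0.292
[ -0.    3.  -16.7] 0.438
[ -0.    5.6 -21.7] 0.584
[ -0.    8.9 -26.4] 0.73
[ -0.   12.8 -30.5] 0.875
[ -0.   17.3 -34. ] 1.021
[ -0.1  22.3 -36.8] 1.167
[ -0.1  27.6 -38.8] 1.313
[ -0.1  33.1 -40.1] 1.459
```

```bash
python3 -m handwheel '[[0,0,-2.8,0.073,-0.8],[0,0.2,-5.7,0.146,-0.8],[0,0.6,-8.5,0.219,-0.8],[0,1.2,-11.3,0.292,-0.8],[0,2,-14,0.365,-0.8],[0,3,-16.7,0.438,-0.8],[0,4.2,-19.3,0.511,-0.8],[0,5.6,-21.7,0.584,-0.8],[0,7.2,-24,0.657,-0.8],[0,8.9,-26.4,0.73,-0.8],[0,8.9,-26.4,0.73,-0.8]]' 20
python3 - <<'E'
from h import *
snap('wrist','wrist4')
st=r.read_state(); R=np.array(st['eef_rot']); A=np.array([.6055,.171]); print(np.round(st['joint_positions'],2),st['ft_torque'])
print('z yaw',np.degrees(np.arctan2(R[1,2],R[0,2])), 'tcp ang',np.degrees(np.arctan2(*(st['tool_pos'][:2]-A)[::-1])),np.linalg.norm(st['tool_pos'][:2]-A))
E
```

```text
time_s: 4.55
tool_pos: [0.5842, 0.1392, 0.2241]
eef_rot: [[0.002, 0.581, 0.814], [0.0, 0.814, -0.581], [-1.0, 0.002, 0.002]]
force: [1.0, -1.0, -0.3]
finger_gap: 0.0107
[-0.71  0.63  0.5   1.9  -0.45  0.72 -0.57] [-0.02169618 -0.22630604 -0.08161373]
z yaw -35.49726872905486 tcp ang -123.74942740564137 0.03828930311448153
```

View pics/wrist4.png

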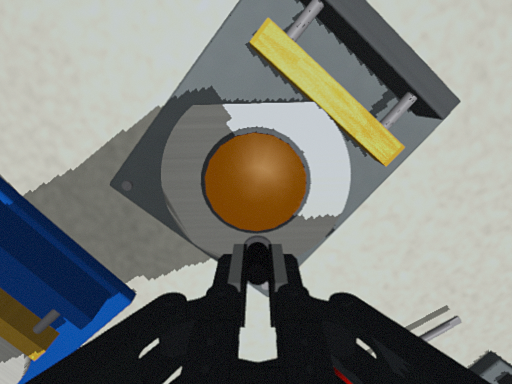

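It turned cleanly with low forces. The flat is at the top edge (row ~103) and the bar is still about 41° from parallel. I'll continue.

Run:
```python
from h import *
st=r.read_state(); R=np.array(st['eef_rot']); A=np.array([.6055,.171])
P=lambda d: np.r_[A+.0383*np.array([np.cos(np.radians(d)),np.sin(np.radians(d))]),0]
for k in range(1,11):
    d=4.05*k; print(np.round(R.T@(P(-123.75-d)-P(-123.75))*1000,1), round(np.radians(d),3))
s=load('wrist4'); 
g=cv2.cvtColor(s['color'],cv2.COLOR_RGB2GRAY).astype(int)
# flat edge: per column strongest gradient rows 90..115
pts=[]
for u in range(235,318,4):
    col=g[92:114,u]; v=92+np.argmax(np.abs(np.diff(col)))+.5; pts.append(onz(s,u,v,.036)[:2])
pts=np.array(pts,np.float32)*1000
l=cv2.fitLine(pts,cv2.DIST_HUBER,0,.01,.01).ravel(); print('flat dir',np.degrees(np.arctan2(l[1],l[0])),pts[[0,10,-1]])
hsv=cv2.cvtColor(s['color'],cv2.COLOR_RGB2HSV); ye=(hsv[...,0]>18)&(hsv[...,0]<34)&(hsv[...,1]>110)&(hsv[...,2]>60); ye[:,:230]=0;ye[170:]=0
v,u=np.nonzero(ye); q=np.array([onz(s,a,b,.04)[:2]*1000 for a,b in zip(u,v)],np.float32); print(cv2.minAreaRect(q))
```

```text
[-0.   0.  -2.7] 0.071
[-0.   0.2 -5.4] 0.141
[-0.   0.6 -8.1] 0.212
[ -0.    1.2 -10.7] 0.283
[ -0.    2.  -13.3] 0.353
[ -0.    2.9 -15.9] 0.424
[ -0.    4.  -18.3] 0.495
[ -0.    5.3 -20.7] 0.565
[ -0.    6.8 -23. ] 0.636
[ -0.    8.4 -25.1] 0.707
flat dir -33.861984 [[620.42395 209.06969]
 [636.4971  198.18256]
 [652.3471  186.94153]]
((658.8983154296875, 185.37767028808594), (14.330779075622559, 89.37751770019531), 14.800342559814453)
```

```bash
python3 -m handwheel '[[0,0,-2.7,0.071,-0.8],[0,0.2,-5.4,0.141,-0.8],[0,0.6,-8.1,0.212,-0.8],[0,1.2,-10.7,0.283,-0.8],[0,2,-13.3,0.353,-0.8],[0,2.9,-15.9,0.424,-0.8],[0,4,-18.3,0.495,-0.8],[0,5.3,-20.7,0.565,-0.8],[0,6.8,-23,0.636,-0.8],[0,8.4,-25.1,0.707,-0.8],[0,8.7,-25.5,0.72,-0.8],[0,8.7,-25.5,0.72,-0.8],[0,8.7,-25.5,0.72,-0.8]]' 20
cat > ck.py <<'E'
from h import *
import sys
def check(tag):
    s=snap('wrist',tag); 
    st=r.read_state(); R=np.array(st['eef_rot']); A=np.array([.6055,.171]); print('z yaw',np.degrees(np.arctan2(R[1,2],R[0,2])), 'tcp ang',np.degrees(np.arctan2(*(st['tool_pos'][:2]-A)[::-1])),np.linalg.norm(st['tool_pos'][:2]-A))
    hsv=cv2.cvtColor(s['color'],cv2.COLOR_RGB2HSV); ye=(hsv[...,0]>18)&(hsv[...,0]<34)&(hsv[...,1]>110)&(hsv[...,2]>60)
    n,l,sta,ce=cv2.connectedComponentsWithStats(ye.astype(np.uint8))
    for i in range(1,n):
        if sta[i,4]>300:
            v,u=np.nonzero(l==i); q=np.array([onz(s,a,b,.04)[:2]*1000 for a,b in zip(u,v)],np.float32); rc=cv2.minAreaRect(q); print(sta[i],rc,'dist',(np.array(rc[0])/1000-A)@[np.cos(.259),np.sin(.259)])
check(sys.argv[1])
E
python3 ck.py wrist5
```

```text
time_s: 6.22
tool_pos: [0.5688, 0.1608, 0.2241]
eef_rot: [[0.003, 0.973, 0.23], [0.0, 0.23, -0.973], [-1.0, 0.003, 0.0]]
force: [3.5, -0.8, -2.4]
finger_gap: 0.011
z yaw -76.71918788210587 tcp ang -164.5075634914246 0.038097818248066205
[ 157   73  193   34 4668] ((650.15966796875, 182.7199249267578), (13.185504913330078, 89.3735122680664), 14.809325218200684) dist 0.04617175234838137
```

View pics/wrist5.png

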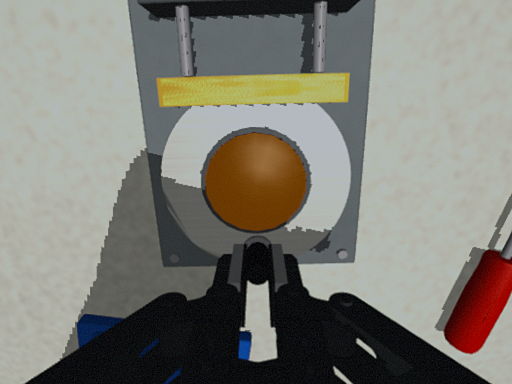

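The bar has come in by about 9–10 mm and reads parallel to the flat. I'll release gently, lift off and verify.

```bash
python3 -m handwheel '[[0,0,0,0,-0.7],[0,0,0,0,-0.5],[0,0,0,0,-0.3],[0,0,0,0,-0.3],[-20,0,0,0,-0.3],[-60,0,0,0,-0.3],[-100,-30,0,0,-0.3],[-110,-60,0,0,-0.3],[-110,-60,0,0,-0.3],[-110,-60,0,0,-0.3]]'
python3 ck.py wrist6; python3 -c "
from h import *
s=snap('top','top6')
cv2.imwrite('pics/crop6.png',cv2.resize(cv2.cvtColor(s['color'],cv2.COLOR_RGB2BGR)[100:200,190:390],None,fx=4,fy=4,interpolation=cv2.INTER_CUBIC))"
```

```text
time_s: 7.52
tool_pos: [0.5105, 0.1474, 0.3347]
eef_rot: [[0.004, 0.973, 0.23], [0.001, 0.23, -0.973], [-1.0, 0.004, -0.0]]
force: [1.1, -0.6, -0.2]
finger_gap: 0.0299
z yaw -76.68876329463588 tcp ang -166.0268449036947 0.09773871620076055
[ 196    0  119   22 2300] ((649.5155639648438, 182.671142578125), (13.54349422454834, 89.29403686523438), 14.88586139678955) dist 0.04553663757469901
[ 135  248   67   25 1115] ((422.1985168457031, 215.8728790283203), (21.026195526123047, 63.32722473144531), 6.196522235870361) dist -0.16569517692148897
```

View pics/wrist6.png

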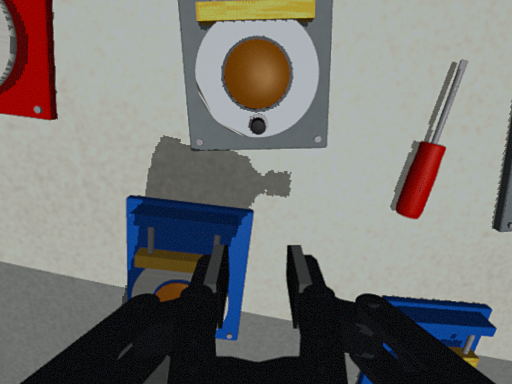

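View pics/crop6.png

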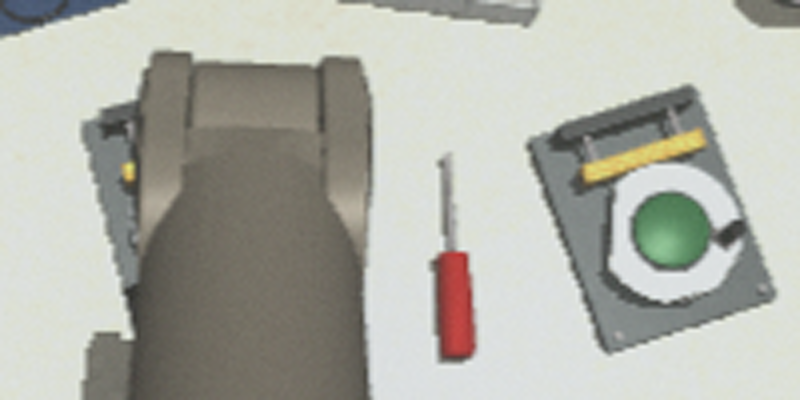

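Released, with the post at (258,125), the lens at (258,72) and the bar at (256,10). The arm hides the jig from above, so I'll step aside for an independent top-view check.

```bash
python3 -m handwheel '[[-20,0,-40,0,-0.3],[-40,0,-90,0,-0.3],[-60,0,-140,0,-0.3],[-60,0,-190,0,-0.3],[-60,0,-220,0,-0.3],[-60,0,-220,0,-0.3]]'
python3 - <<'E'
from h import *
A0=np.array([.6062,.1704])
def bar(s):
    hsv=cv2.cvtColor(s['color'],cv2.COLOR_RGB2HSV); m=np.zeros(hsv.shape[:2],bool); m[112:192,200:280]=1
    ye=m&(hsv[...,0]>18)&(hsv[...,0]<34)&(hsv[...,1]>110)&(hsv[...,2]>90)
    v,u=np.nonzero(ye); pts=np.array([onz(s,a,b,.04)[:2] for a,b in zip(u,v)]); w,V=np.linalg.eigh(np.cov(pts.T)); n=V[:,0]*np.sign(V[0,0]); return pts.mean(0),np.degrees(np.arctan2(n[1],n[0])),len(u)
s0=load('top0'); s=snap('top','top7')
b0,b1=bar(s0),bar(s); n=np.array([np.cos(.259),np.sin(.259)]); print(b0,b1,'bar moved mm',(b1[0]-b0[0])@n*1000)
hsv=cv2.cvtColor(s['color'],cv2.COLOR_RGB2HSV)
t=np.array([(u,v) for v in range(150,185) for u in range(235,265) if hsv[v,u,2]<80 and depthpt(s,u,v)[2]>.058])
P=onz(s,*t.mean(0),.064)[:2]; print('post px',t.mean(0),P,np.linalg.norm(P-A0),'post ang',np.degrees(np.arctan2(*(P-A0)[::-1])),'want',-165.1)
cv2.imwrite('pics/crop7.png',cv2.resize(cv2.cvtColor(s['color'],cv2.COLOR_RGB2BGR)[112:192,200:280],(560,560),interpolation=cv2.INTER_CUBIC))
d=np.abs(s['color'].astype(int)-s0['color'].astype(int)).sum(2)[120:190,320:385]; print('green region diff max/mean',d.max(),d.mean())
s=load('wrist6'); hsv=cv2.cvtColor(s['color'],cv2.COLOR_RGB2HSV)
am=np.zeros(hsv.shape[:2],bool); am[25:115,200:310]=1; am&=(hsv[...,0]<20)&(hsv[...,1]>130)&(hsv[...,2]>60)
v,u=np.nonzero(am); A=onz(s,(u.min()+u.max())/2,(v.min()+v.max())/2,.038)[:2]
t=np.array([(u,v) for v in range(112,140) for u in range(245,275) if hsv[v,u,2]<60 and depthpt(s,u,v)[2]>.060])
P=onz(s,*t.mean(0),.064)[:2]; print('wrist: axis',A,'post',P,np.linalg.norm(P-A),np.degrees(np.arctan2(*(P-A)[::-1])))
E
```

```text
time_s: 8.38
tool_pos: [0.4591, 0.3647, 0.3931]
eef_rot: [[0.003, 0.972, 0.235], [-0.001, 0.235, -0.972], [-1.0, 0.003, 0.002]]
force: [-0.2, -0.8, -1.0]
finger_gap: 0.0298
(array([0.65982723, 0.18576637]), np.float64(14.912817506128098), 132) (array([0.65059515, 0.18377201]), np.float64(14.95596876728152), 126) bar moved mm -9.434938581096898
post px [243.69230769 166.15384615] [0.56707723 0.16220713] 0.039971421522544716 post ang -168.17236545310558 want -165.1
green region diff max/mean 40 18.17054945054945
wrist: axis [0.60581351 0.17070976] post [0.56800664 0.1611745 ] 0.03899076831986417 -165.84464654463957
```

View pics/crop7.png

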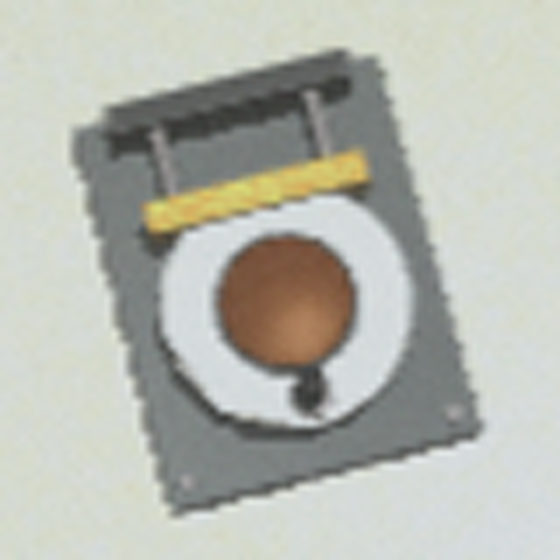

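The wrist view puts the carrier about 0.7° past facing the bar. The top view says up to 3°, but it is coarse, at about 2.6 mm per pixel. I'll take one close wrist look to settle it.

```bash
python3 -m handwheel '[[0,10,50,0,-0.3],[10,20,100,0,-0.3],[30,30,150,0,-0.3],[60,40,200,0,-0.3],[100,47,224,0,-0.3],[143,47,224,0,-0.3],[143,47,224,0,-0.3],[143,47,224,0,-0.3],[143,47,224,0,-0.3]]'
cat > ck2.py <<'E'
from h import *
import sys
s=snap('wrist',sys.argv[1]); hsv=cv2.cvtColor(s['color'],cv2.COLOR_RGB2HSV)
am=(hsv[...,0]<20)&(hsv[...,1]>130)&(hsv[...,2]>60); am[:40]=0;am[260:]=0;am[:,:190]=0;am[:,330:]=0
n,l,sta,ce=cv2.connectedComponentsWithStats(am.astype(np.uint8)); i=1+np.argmax(sta[1:,4]); 
c=cv2.findContours((l==i).astype(np.uint8),0,2)[0]; c=max(c,key=cv2.contourArea); q=np.array([onz(s,*p[0],.038)[:2]*1000 for p in c],np.float32); A,rad=cv2.minEnclosingCircle(q); (Ae,ax,_)=cv2.fitEllipse(q); print('lens',A,rad,Ae,ax)
A=np.array(Ae)
v0=sta[i,1]+sta[i,3]; uc=int(sta[i,0]+sta[i,2]/2)
t=np.array([(u,v) for v in range(v0,v0+50) for u in range(uc-25,uc+25) if hsv[v,u,2]<60 and .061<depthpt(s,u,v)[2]<.068])
q=np.array([onz(s,*p,.064)[:2]*1000 for p in t],np.float32); P,rp=cv2.minEnclosingCircle(q); print('post',P,rp,q.mean(0),t.mean(0))
for p in (np.array(P),q.mean(0)): print('r',np.linalg.norm(p-A),'ang',np.degrees(np.arctan2(*(p-A)[::-1])))
ye=(hsv[...,0]>18)&(hsv[...,0]<34)&(hsv[...,1]>110)&(hsv[...,2]>60); ye[180:]=0
v,u=np.nonzero(ye); b=np.array([onz(s,x,y,.04)[:2]*1000 for x,y in zip(u,v)],np.float32); print(cv2.minAreaRect(b))
E
python3 ck2.py wrist8
```

```text
time_s: 9.55
tool_pos: [0.5587, 0.1554, 0.2528]
eef_rot: [[0.006, 0.973, 0.232], [-0.0, 0.232, -0.973], [-1.0, 0.006, 0.002]]
force: [0.1, -0.2, 0.7]
finger_gap: 0.0296
lens (605.0529174804688, 170.78097534179688) 26.520397186279297 (605.0343017578125, 170.87205505371094) (51.6469612121582, 52.19326400756836)
post (568.7093505859375, 161.064208984375) 5.871827125549316 [568.711   161.05687] [251.7170418  229.63344051]
r 37.62573483878941 ang -164.8902642608071
r 37.62605778346456 ang -164.8788201852707
((649.9494018554688, 182.679443359375), (13.530628204345703, 89.50833129882812), 14.804701805114746)
```

View pics/wrist8.png

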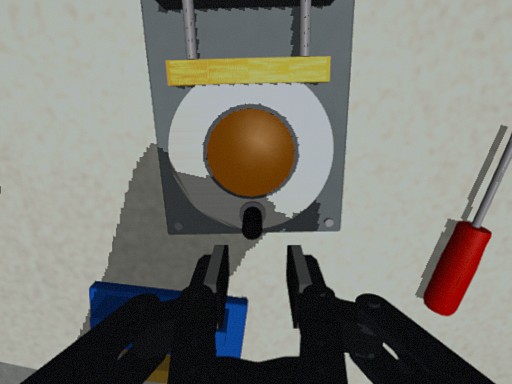

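The close look gives the post at −164.9° against the wanted −165.2°, so it is aligned to about 0.3°. The bar is seated on the flat. I'll retreat clear and hand in.

```bash
python3 -m handwheel '[[-40,0,0,0,-0.3],[-90,0,0,0,-0.3],[-110,-20,0,0,-0.3],[-110,-20,0,0,-0.3],[-110,-20,0,0,-0.3]]'
python3 ck.py wrist9; python3 -c "
from plant import r
print(r.sign_off())"
```

```text
time_s: 10.22
tool_pos: [0.5384, 0.1516, 0.3624]
eef_rot: [[0.006, 0.972, 0.234], [0.0, 0.234, -0.972], [-1.0, 0.006, 0.001]]
force: [0.2, 0.0, 0.1]
finger_gap: 0.0298
z yaw -76.50235758882174 tcp ang -163.7944455504843 0.06981786354432735
[  0   8  26  21 433] ((632.748046875, 389.6353759765625), (13.849617004394531, 22.092302322387695), 2.2615325450897217) dist 0.08233481921414125
[ 201   46  104   19 1571] ((649.6826171875, 182.6912841796875), (13.242982864379883, 89.46656799316406), 14.850452423095703) dist 0.0457032775471153
[145 260  51  21 777] ((421.8842468261719, 220.594970703125), (21.432498931884766, 53.59796905517578), 6.474151611328125) dist -0.1647895710140796
the job is handed in; nothing more can be done
None
```

I gripped the finger post on the grey jig's amber carrier and turned it about 83° clockwise, until its flat lay against the brass bar. I then released it, backed off and handed in at about 10.3 s. Forces stayed low throughout, at about 6 N.

**Final checks:**
- **Bar:** it came in 9.4 mm of the nominal 10, and its face now reads about 40 mm from the turning axis.
- **Carrier angle:** the close wrist view puts the post within about 0.3° of where it should be, and the earlier, higher wrist view within about 0.7°.
- **Disagreement:** the coarse top view read the post about 3° past. I put that down to its low resolution (about 2.6 mm per pixel) and made no correction.
- **Green carrier:** the robot never went near it, and it looked the same in the later top view.

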